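Hinge sag test on a balcony bench

TASK

Load-test the cabinet hinge on the test stand: take the yellow saddle weight out of its black rack, stand it on the cork mat, take it again across its other sides and drape it over the steel bar of the blue beam while the beam is still arrested. Then swing the red-ball arrest lever away from the robot so the loaded beam sags freely on its hinge, let it hang untouched for a second, and swing the lever back so the beam is lifted level and arrested again with the weight still on it. Do not topple the weight or disturb the tools lying about.

Things in the scene. Friction and masses are not known exactly. Their poses are not given: they have to be found in the camera images.
- saddle: Loose yellow saddle weight, an upside-down U, about 0.4 kg: 54 mm over its legs (x), 40 mm wide (y, the way the bar runs), 87 mm tall. Origin: centre of the underside, between the feet; z up. Legs 12 mm thick, 30 mm apart, open below; crown 12 mm thick, roof 75 mm above the feet, bevelled inside so it centres on the bar. Half a turn about z makes no difference.
- saddle_roof (a point): Centre of the underside of the saddle's crown, 75 mm above its feet; axes as the saddle's.
- rack: Fixed black rack where the saddle starts, feet on its 8 mm floor. Two upright cheeks (60 mm along y, 8 mm thick, inner faces at x = +-31 mm, tops 101 mm up, 6 mm above the saddle) cover the leg faces: there, grip the saddle across its 40 mm width (fingers along y) and lift it straight up. Origin: centre of underside, axes as the saddle's. May change places with the mat.
- mat: Fixed cork mat 120 x 120 mm, 4 mm thick, on the table. Origin: centre of its underside.
- stand: Fixed test stand; base plate 260 mm in x, from y = -200 to +60 mm, 12 mm thick. Origin: underside, below the beam's midline; x points away from the robot. Beam hinge on two posts (tops 172 mm up) at x = +75 mm, 150 mm up; the beam reaches from there towards the robot (-x). Includes beam and lever.
- bar (a point): Middle of the steel bar (14 mm thick, along y) at the blue beam's free end, 160 mm from the hinge, 150 mm up when level. It runs between two beam cheeks (inner faces at y = +-29 mm, tops 37 mm above the bar's axis), so set the saddle on holding it across its 54 mm leg faces (fingers along x). Free for 75 mm behind the bar (+x), open in front. x points away from the robot; turns with the beam.
- beam_arm (a joint): Sag angle of the beam in rad: 0 level (arrested, or unloaded), about 0.12 to 0.25 when released with the saddle on it.
- arrest_arm (a joint): Arrest lever angle in rad: 0 arrested (leaning 0.5 rad towards the robot, -x of the stand), 1.0 fully released (leaning 0.5 rad away). Stays where it is left; takes about 3 to 6 N at the ball.
- lever_ball (a point): Centre of the red ball, diameter 24 mm, at the end of the lever's 12 mm rod, 100 mm from the pivot; it swings in the stand's x-z plane. Grip it along the stand's y, or push it.
- lever_pivot (a point): Pivot of the lever (axis along the stand's y), fixed on the stand at x -30, y -165, z 70 mm; axes as the stand's.
- bradawl: Bystander: orange bradawl, 130 mm long.
- nail_set: Bystander: steel nail set, 105 mm long.
- ramekin: Bystander: white ramekin of screws, 76 mm across, 42 mm tall.
- hinge_a: Bystander: silver cabinet hinge, 105 mm long.
- hinge_b: Bystander: the other silver cabinet hinge.
- hinge_jig: Bystander: black hinge jig with red knob, 100 x 70 x 62 mm.
- tape: Bystander: yellow tape measure, 70 x 38 x 66 mm.

How it is judged:
On the way, in this order (a step that is already met when the one before it is completed fails the run):
1. The saddle stands upright on the cork mat, its centre within 45 mm of the mat's, let go (horizontal distance between saddle and mat below 0.045 m and height (world z) of saddle below 0.01 m and angle between saddle's own z axis and vertical below 0.1 rad and contact force between the fingers and saddle below 0.1 N), for 0.2 s.
2. The saddle hangs astride the bar, let go, roof within 16 mm of the bar's centre, while the lever is still at arrest (below 0.2 rad) and the beam level (below 0.05 rad) (distance between saddle_roof and bar below 0.016 m and angle between saddle's own z axis and vertical below 0.25 rad and angle between the y axis of saddle and the y axis of bar, either way round below 0.25 rad and contact force between the fingers and saddle below 0.1 N and value of joint arrest_arm below 0.2 rad and value of joint beam_arm below 0.05 rad), for 0.3 s.
3. Lever released (above 0.85 rad): for 1 s the loaded beam sags over 0.09 rad and hangs still (below 0.1 rad/s), the robot touching neither stand, lever nor saddle (distance between saddle_roof and bar below 0.016 m and angle between saddle's own z axis and vertical below 0.25 rad and angle between the y axis of saddle and the y axis of bar, either way round below 0.25 rad and value of joint arrest_arm above 0.85 rad and value of joint beam_arm above 0.09 rad and velocity of joint beam_arm between -0.1 and 0.1 rad/s and contact force between each of the arm, the fingers and saddle below 0.1 N and contact force between each of the arm, the fingers and stand below 0.1 N), for 1 s.
At the end, for the whole second after the job is handed in: The lever is back at arrest (below 0.1 rad), the beam is lifted level again (below 0.05 rad), and the saddle still hangs astride the bar (roof within 16 mm of the bar's centre, tilted less than 0.25 rad, in line with the bar within 0.25 rad), at rest and let go (distance between saddle_roof and bar below 0.016 m and angle between saddle's own z axis and vertical below 0.25 rad and angle between the y axis of saddle and the y axis of bar, either way round below 0.25 rad and value of joint arrest_arm below 0.1 rad and value of joint beam_arm below 0.05 rad and linear speed of saddle below 0.03 m/s and contact force between the fingers and saddle below 0.1 N); the robot touches nothing.
It fails at once if A bystander (bradawl, nail set, ramekin, hinges, hinge jig, tape measure) is moved by more than 20 mm (distance of any of bradawl, nail_set, ramekin, hinge_a, hinge_b, hinge_jig, tape from where it was at the start of the episode above 0.02 m).
It fails at once if The saddle is toppled (tilted by more than 0.7 rad) (angle between saddle's own z axis and vertical above 0.7 rad).
It also fails if it takes over 72 s, if anything falls off the work surface, if the arm or the gripper's body presses on something with over 40 N, if the wrist force passes 120 N, or if a joint passes its speed limit or range.

ROBOT

A 7-joint arm with a two-finger parallel gripper is mounted at the origin on the work surface. World frame = base frame: x ahead of the robot, y to its left, z up, the work surface at z = 0. Lengths are in m, angles in rad, forces in N, time in s.
With the tool pointing down it reaches from about 0.4 to 0.875 m from the base axis. Payload 19.3 kg.
Tool frame: the origin (TCP) lies between the finger pads; the fingertips stand 17 mm ahead of it and the grasp point (between the pads) lies 2 mm behind it; z points along the fingers, y is the direction in which the jaws open and shut (so a half turn about z gives the same grasp; the last joint's range is limited). The gripper opens to 85 mm and grips with 20 to 120 N. Pads are 22 mm wide; open, the fingers measure 114 mm over their backs; the gripper's body (76 mm by 85 mm) begins 54 mm behind the grasp point. The pads swing forward as they close: fully open they stand 13 mm farther back than shut.
Start: joints at [1.159, 0.521, -0.036, 1.599, 0.021, 1.021, -0.113], TCP at [0.209, -0.589, 0.248] pointing down, gripper open.
Joint ranges: [-2.91, 2.91], [-0.3, 2.13], [-1.5, 1.42], [0.17, 2.43], [-1.26, 4.41], [0.16, 1.93], [-2.52, 2.52]. Speed limits (rad/s): [1.89, 1.89, 2.39, 2.39, 3.01, 3.01, 3.01].

INTERFACE

Orientations are given as a unit quaternion [x, y, z, w].
In Python, from station import arm gives the robot as it stands.
- The arm moves only by the tool move_arm, never from a script. Its argument "moves" is a list of rows, each an object with "slide": the shift along the world's x, y, z in mm, a list of three; "twist": the turn, a rotation vector about the world's x, y, z in rad, a list of three; "gripper": the closure, from 0 (fully open) to 1 (shut). In form: [{"slide": [x, y, z], "twist": [rx, ry, rz], "gripper": gripper}, ...]. A call has 1 to 5 rows; each row is the pose to reach, as a shift and turn from the pose commanded when the call began; what a row does not reach only later rows make up. A row lasts 1/8 s, in which the tool goes at most 62.5 mm and 10.7 degrees, less where a joint would pass 70% of its speed; a pose out of reach is approached as far as the arm can. A call with a gripper value outside its range is refused whole. The fingers move at their own pace and stop on an object; "force" is the grip in N (left out, the last holds). Time passes only in rows, so rows that repeat a pose let the fingers close. It gives the time, the measured TCP pose, the force and the opening at its end, in the units of the state.
- arm.get_state(): the state, without advancing time (a new reading comes with each control period).
- arm.camera(name): name is "scene" or "top"; returns a dict with "img" (420x560x3 uint8, red, green, blue), "depth" (420x560 float32, m along the optical axis (not along the pixel's ray), 0 where there is no reading), "mtx" (3x3 intrinsics, pixels), "pose" (4x4, takes a point from camera to world coordinates). Camera axes: x right, y down, z forward; pixel columns grow to the right and rows downward; lengths in m; the calibration is good to about 2 mm. A picture is of the moment at which its call begins.
- arm.close_job(): hands the job in, once; it reports no verdict.
The state is a dict: "t": time; "joints": joint angles; "joint_vel": joint speeds; "joint_efforts": joint torques, N m; "tool_pos": TCP position; "tool_rot": TCP orientation; "ft_force": force on the tool from outside, world axes, zero at the start; "moment": the same for the moment, N m; "gripper_width": finger opening in m.
Only numpy, scipy, OpenCV 4.12 (cv2) and the standard library are available. Lean on these libraries where they do the work, as an engineer would, in place of code of your own. Each camera call takes 0.05 s, during which the arm holds its last target. There are 200 camera calls.

## Working session

There is one attempt and no reset: what is moved stays moved. The work goes in short steps, Python scripts to look and compute and a tool call to move; the robot and the scene stay as the last step left them, time stands still between calls to the robot, and variables do not carry over. Pictures are saved under pics/ and viewed, about 8 in all and at most 12, crops included, and the job is handed in when it is done.

Besides the shell and the picture viewer there is one more tool, called after "Emit:" as name([rows], argument=value, ...), one row to a line, values as JSON. move_arm: Moves the arm, as the interface text tells. Its arguments: {"type":"object","properties":{"moves":{"type":"array"},"force":{"type":"number"}},"required":["moves"]}

```bash
mkdir -p pics; ls; cat > h.py <<'E'
import numpy as np, cv2
from station import arm
def cam(n):
    c=arm.camera(n); d=c["depth"]; K=c["mtx"]; v,u=np.indices(d.shape)
    P=np.stack([(u-K[0,2])*d/K[0,0],(v-K[1,2])*d/K[1,1],d],-1)
    T=c["pose"]; W=P@T[:3,:3].T+T[:3,3]; W[d==0]=np.nan
    return c,W
def save(c,f): cv2.imwrite(f,c["img"][...,::-1])
E
python3 - <<'E'
from h import *
a,W=cam("top"); b,V=cam("scene"); save(a,"pics/top0.png"); save(b,"pics/scene0.png")
np.savez("d0.npz",W=W,V=V,a=a["img"],b=b["img"])
print(a["pose"],b["pose"]); print(arm.get_state())
E
```

```text
pics
[[ 0.01404617 -0.98898176  0.14736957  0.36120308]
 [-0.99988943 -0.01317303  0.00689917  0.08396083]
 [-0.00488185 -0.14745018 -0.98905744  1.28919383]
 [ 0.          0.          0.          1.        ]] [[ 0.53442298  0.49974394 -0.68165099  1.1742343 ]
 [ 0.84521341 -0.31839143  0.42923326 -0.29202547]
 [-0.00252511 -0.80553267 -0.59254598  0.66280555]
 [ 0.          0.          0.          1.        ]]
{'t': 0.1, 'joints': array([ 1.15882327,  0.5219702 , -0.03634753,  1.59991787,  0.02117792,
        1.02112949, -0.11276504]), 'joint_vel': array([-7.51875095e-05, -8.85852716e-04,  5.64336950e-04, -1.02328506e-03,
       -5.51979564e-04, -2.03469545e-03, -3.43074916e-04]), 'joint_efforts': array([ 4.17376257e-03, -9.28476477e+01,  1.98415183e+00, -3.70529938e+01,
        1.82424684e-02,  5.31189668e-03,  3.23221070e-05]), 'tool_pos': array([ 0.20936552, -0.58859175,  0.24778508]), 'tool_rot': array([ 9.85431773e-01,  1.70070427e-01, -1.10311713e-04, -5.08745321e-04]), 'ft_force': array([ 0.22710138, -0.70079015,  0.06443069]), 'moment': array([ 0.00938765, -0.00437329,  0.02307765]), 'gripper_width': 0.08544717149396304}
```

View pics/top0.png

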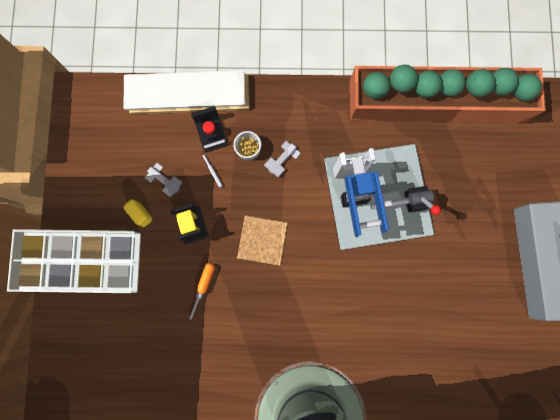

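View pics/scene0.png

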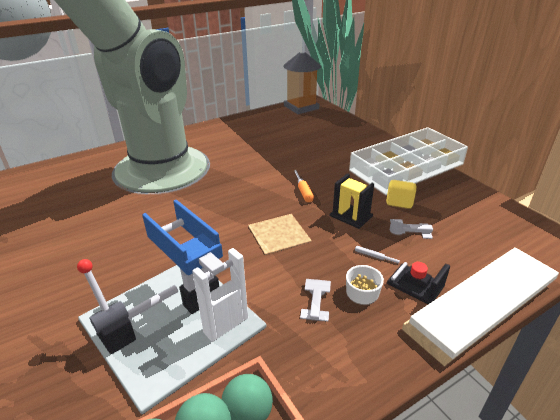

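Top view: saddle in its rack at (187,222), mat at (262,240), stand around (380,197) with the ball at (436,210) and the bar at about (370,223). The orange bradawl lies at (205,280), the tape at (138,213), and a nail set and hinges are nearby. Next I measure these points.

```bash
python3 - <<'E'
from h import *
z=np.load("d0.npz"); W,V,a,b=z["W"],z["V"],z["a"],z["b"]
def rect(n,m,P):
    p=P[m]; p=p[~np.isnan(p[:,0])]
    r=cv2.minAreaRect((p[:,:2]*1000).astype(np.float32)); print(n,len(p),"rect",np.round(r[0],1),np.round(r[1],1),round(r[2],1),"mean",np.round(p.mean(0)*1000,1),"zmed",np.round(np.median(p[:,2])*1000,1))
v,u=np.indices(a.shape[:2])
def box(u0,u1,v0,v1): return (u>u0)&(u<u1)&(v>v0)&(v<v1)
ha=cv2.cvtColor(a,cv2.COLOR_RGB2HSV); hb=cv2.cvtColor(b,cv2.COLOR_RGB2HSV)
H,S,Vv=[ha[...,i].astype(int) for i in range(3)]
rect("saddle top",box(165,212,200,245)&(W[...,2]>.088)&(S>120)&(H>20)&(H<35),W)
rect("rack top",box(160,215,195,250)&(W[...,2]>.085),W)
rect("mat",box(230,295,205,275)&(W[...,2]<.012)&(Vv>120)&(W[...,2]>.0015),W)
rect("mat c",box(230,295,205,275)&(Vv>130),W)
rect("plate",box(315,445,140,255)&(W[...,2]>.008)&(W[...,2]<.016)&(S<80),W)
red=lambda h:((h[...,0]<6)|(h[...,0]>174))&(h[...,1]>180)&(h[...,2]>120)
rect("ball top",box(420,450,195,225)&red(ha),W)
rect("ball scene",box(70,100,250,280)&red(hb),V)
blue=box(340,395,165,240)&(H>100)&(H<125)&(S>130)&(W[...,2]>.13)
rect("blue",blue,W)
rect("blue>175",blue&(W[...,2]>.175),W)
rect("bar",box(355,383,212,235)&(S<70)&(W[...,2]>.14)&(W[...,2]<.17),W)
rect("posts",box(330,385,145,175)&(W[...,2]>.165)&(W[...,2]<.18)&(S<60),W)
for n,B in dict(tape=box(120,155,195,230),brad=box(185,220,255,320),nail=box(200,225,152,190),hin=box(142,185,160,198)).items():
    rect(n,B&(W[...,2]>.006),W)
cv2.imwrite("pics/crop.png",np.hstack([cv2.resize(a[145:255,320:450],None,fx=3.4,fy=3.4,interpolation=2),cv2.resize(a[185:259,150:220],None,fx=5,fy=5.0,interpolation=2)[:374]])[...,::-1] if 0 else cv2.resize(a[145:255,320:450],None,fx=5,fy=5,interpolation=2)[...,::-1])
E
```

```text
saddle top 331 rect [502.5 328.9] [54.3 40.1] 18.2 mean [502.3 328.4  94.5] zmed 94.6
rack top 524 rect [504.8 329.2] [78.7 59.6] 19.4 mean [503.2 328.5  95.8] zmed 95.5
mat 1641 rect [467.8 132.2] [186.9 171.1] 0.8 mean [465.5 129.1   4.3] zmed 4.0
mat c 2121 rect [458.8 124.9] [168.5 156.2] 0.5 mean [464.2 129.2   3. ] zmed 3.1
plate 4785 rect [ 592.4 -183.4] [259.9 260.2] 9.9 mean [ 582.8 -193.3   11.5] zmed 11.4
ball top 75 rect [ 551.7 -311.5] [20.5 81.8] 41.1 mean [ 533.5 -291.3  159.1] zmed 165.5
ball scene 99 rect [ 538.8 -295.6] [22.4 12.3] 77.6 mean [ 540.4 -295.7  161.1] zmed 161.1
blue 1208 rect [ 546.  -121.2] [149.1  75.5] 9.7 mean [ 562.  -118.7  171.7] zmed 167.0
blue>175 500 rect [ 543.3 -121.6] [143.6  75.5] 9.7 mean [ 542.6 -122.   184.9] zmed 185.5
bar 123 rect [ 498.9 -134.3] [51.5 24.3] 89.2 mean [ 497.  -133.8  153.7] zmed 154.0
posts 126 rect [ 657.  -101.5] [35.1 84.2] 8.7 mean [ 660.4 -101.4  170.7] zmed 170.9
tape 470 rect [540.3 473.2] [72.6 82.3] 84.3 mean [529.3 466.   56.6] zmed 63.3
brad 383 rect [326.9 297. ] [ 70.1 152.1] 85.1 mean [345.6 289.2  21.1] zmed 21.8
nail 125 rect [656.8 277.8] [58.7 87.2] 86.2 mean [654.3 276.2  10.1] zmed 10.1
hin 388 rect [613.1 421.7] [110.6  88.7] 53.9 mean [623.4 405.5  13.9] zmed 13.9
```

View pics/crop.png

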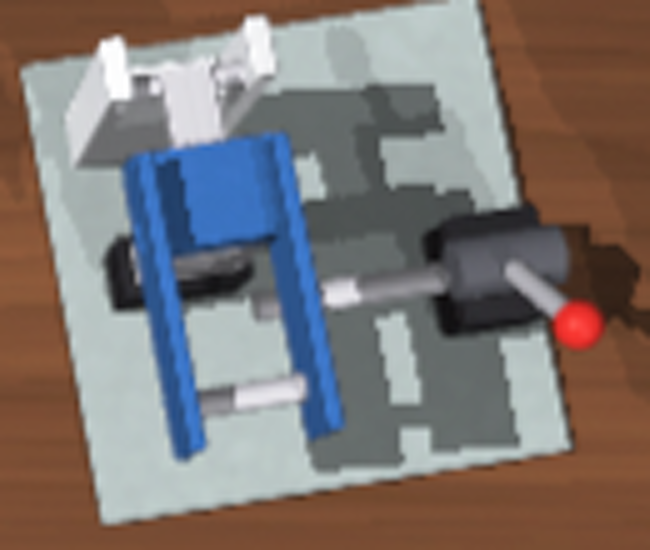

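Measurements are consistent:

| Item | Measured |
|---|---|
| Saddle | 54×40 mm, top at 95 mm, centre (502.7, 329), yaw ≈18.7° |
| Mat | centre (465, 129) |
| Stand | plate 260×260 mm, yaw 9.8°, origin ≈(580.5, −114.5) |
| Bar | ≈(497, −129), z 150 |
| Ball | ≈(533, −292, 158) |

Now I move high to above the rack.

Emit:
move_arm([
  {"slide": [40, 35, 30], "twist": [0, 0, 0], "gripper": 0},
  {"slide": [85, 70, 52], "twist": [0, 0, 0], "gripper": 0},
  {"slide": [130, 105, 52], "twist": [0, 0, 0], "gripper": 0},
  {"slide": [175, 145, 52], "twist": [0, 0, 0], "gripper": 0},
  {"slide": [220, 185, 52], "twist": [0, 0, -0.02], "gripper": 0},
], force=40)

```text
t: 0.72
tool_pos: [0.4306, -0.4024, 0.3002]
tool_rot: [0.987, 0.16, -0.0, -0.0]
ft_force: [0.8, -1.0, 0.2]
gripper_width: 0.0855
```

Emit:
move_arm([
  {"slide": [30, 50, 0], "twist": [0, 0, 0], "gripper": 0},
  {"slide": [50, 105, 0], "twist": [0, 0, 0], "gripper": 0},
  {"slide": [70, 160, 0], "twist": [0, 0, 0], "gripper": 0},
  {"slide": [80, 220, 0], "twist": [0, 0, 0], "gripper": 0},
  {"slide": [80, 280, 0], "twist": [0, 0, 0], "gripper": 0},
])

```text
t: 1.35
tool_pos: [0.5096, -0.1217, 0.3]
tool_rot: [0.987, 0.16, -0.0, -0.0]
ft_force: [1.1, 0.4, 0.2]
gripper_width: 0.0854
```

Emit:
move_arm([
  {"slide": [0, 60, 0], "twist": [0, 0, 0], "gripper": 0},
  {"slide": [0, 120, 0], "twist": [0, 0, 0], "gripper": 0},
  {"slide": [0, 180, 0], "twist": [0, 0, 0], "gripper": 0},
  {"slide": [0, 240, 0], "twist": [0, 0, 0], "gripper": 0},
  {"slide": [0, 300, 0], "twist": [0, 0, 0], "gripper": 0},
])

```text
t: 1.98
tool_pos: [0.5091, 0.1779, 0.3002]
tool_rot: [0.987, 0.16, -0.0, 0.0]
ft_force: [1.4, -0.4, -0.8]
gripper_width: 0.0855
```

Emit:
move_arm([
  {"slide": [-2, 50, 0], "twist": [0, 0, 0], "gripper": 0},
  {"slide": [-5, 105, 0], "twist": [0, 0, 0], "gripper": 0},
  {"slide": [-6.7, 152.5, -20], "twist": [0, 0, 0], "gripper": 0},
  {"slide": [-6.7, 152.5, -75], "twist": [0, 0, 0], "gripper": 0},
  {"slide": [-6.7, 152.5, -130], "twist": [0, 0, 0], "gripper": 0},
])

```text
t: 2.6
tool_pos: [0.5024, 0.3291, 0.1686]
tool_rot: [0.987, 0.161, 0.0, -0.0]
ft_force: [0.9, 0.4, -1.2]
gripper_width: 0.0854
```

```bash
python3 - <<'E'
from h import *
a,W=cam("scene"); b,V=cam("top")
i=cv2.resize(a["img"][120:240,280:440],None,fx=4,fy=4,interpolation=2); cv2.imwrite("pics/g1.png",i[...,::-1])
s=arm.get_state(); print(s["tool_pos"],s["joints"])
E
```

```text
[0.50037622 0.32700013 0.16530904] [-0.44025565  0.59752825 -0.34356587  1.72929899  0.2498724   0.86673189
 -2.1415492 ]
```

View pics/g1.png

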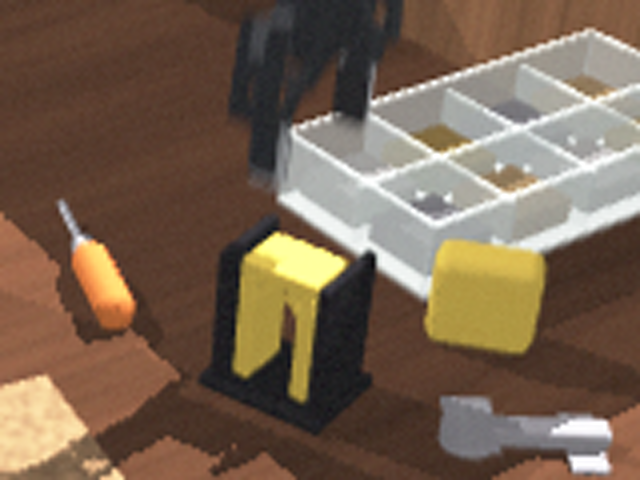

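The fingers are above the rack, one on each open side of the saddle (rack at about (285,320) in the crop), with the cheeks left and right as expected. I'll go down in steps.

Emit:
move_arm([
  {"slide": [0, 0, -30], "twist": [0, 0, 0], "gripper": 0},
  {"slide": [0, 0, -30], "twist": [0, 0, 0], "gripper": 0},
  {"slide": [0, 0, -30], "twist": [0, 0, 0], "gripper": 0},
])

```text
t: 3.08
tool_pos: [0.5035, 0.3291, 0.1424]
tool_rot: [0.987, 0.16, 0.001, -0.0]
ft_force: [0.3, -0.6, 0.9]
gripper_width: 0.0853
```

Emit:
move_arm([
  {"slide": [0, 0, -20], "twist": [0, 0, 0], "gripper": 0},
  {"slide": [0, 0, -40], "twist": [0, 0, 0], "gripper": 0},
  {"slide": [0, 0, -58], "twist": [0, 0, 0], "gripper": 0},
  {"slide": [0, 0, -58], "twist": [0, 0, 0], "gripper": 0},
  {"slide": [0, 0, -58], "twist": [0, 0, 0], "gripper": 0},
])

```text
t: 3.7
tool_pos: [0.5029, 0.3289, 0.0827]
tool_rot: [0.987, 0.16, 0.0, -0.0]
ft_force: [-1.1, 0.5, 0.4]
gripper_width: 0.0855
```

Emit:
move_arm([
  {"slide": [0, 0, 0], "twist": [0, 0, 0], "gripper": 1},
  {"slide": [0, 0, 0], "twist": [0, 0, 0], "gripper": 1},
  {"slide": [0, 0, 0], "twist": [0, 0, 0], "gripper": 1},
  {"slide": [0, 0, 0], "twist": [0, 0, 0], "gripper": 1},
  {"slide": [0, 0, 0], "twist": [0, 0, 0], "gripper": 1},
], force=50)

```text
t: 4.32
tool_pos: [0.5029, 0.3288, 0.0828]
tool_rot: [0.987, 0.16, 0.0, -0.0]
ft_force: [-1.1, -1.4, 5.9]
gripper_width: 0.0394
```

Grip confirmed at 39.4 mm. Lifting straight up.

Emit:
move_arm([
  {"slide": [0, 0, 10], "twist": [0, 0, 0], "gripper": 1},
  {"slide": [0, 0, 35], "twist": [0, 0, 0], "gripper": 1},
  {"slide": [0, 0, 65], "twist": [0, 0, 0], "gripper": 1},
  {"slide": [0, 0, 95], "twist": [0, 0, 0], "gripper": 1},
  {"slide": [0, 0, 120], "twist": [0, 0, 0], "gripper": 1},
])

```text
t: 4.95
tool_pos: [0.5027, 0.3286, 0.204]
tool_rot: [0.987, 0.16, 0.0, -0.0]
ft_force: [-0.5, 1.1, -3.0]
gripper_width: 0.0393
```

Emit:
move_arm([
  {"slide": [0, 0, 0], "twist": [0, 0, 0], "gripper": 1},
  {"slide": [-7, -30, 0], "twist": [0, 0, 0], "gripper": 1},
  {"slide": [-14, -70, 0], "twist": [0, 0, -0.04], "gripper": 1},
  {"slide": [-21, -110, 0], "twist": [0, 0, -0.08], "gripper": 1},
  {"slide": [-28, -150, 0], "twist": [0, 0, -0.12], "gripper": 1},
])

```text
t: 5.58
tool_pos: [0.4739, 0.1771, 0.2013]
tool_rot: [0.995, 0.1, -0.001, 0.0]
ft_force: [1.3, -0.6, -2.8]
gripper_width: 0.0391
```

```bash
python3 - <<'E'
from h import *
a,W=cam("scene")
save(a,"pics/g2.png")
s=arm.get_state(); print(s["tool_pos"],s["gripper_width"],s["ft_force"])
E
```

```text
[0.47323633 0.17160309 0.20107623] 0.0389910672631757 [ 2.2214981  -9.14947541 -2.45859088]
```

View pics/g2.png

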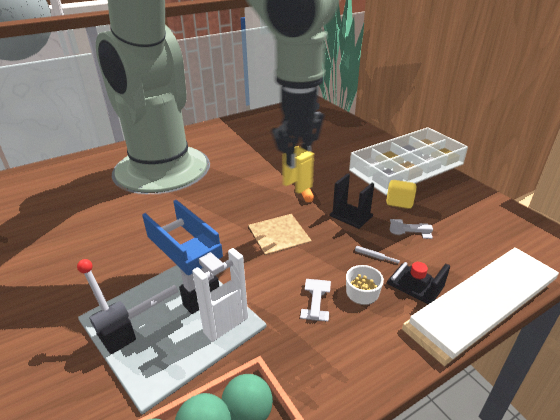

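The saddle hangs upright in the gripper at about (298,170), the rack is empty, and nothing is disturbed. Placing it on the mat, turned to the stand's yaw.

Emit:
move_arm([
  {"slide": [-5, -25, 0], "twist": [0, 0, -0.02], "gripper": 1},
  {"slide": [-9, -49, 0], "twist": [0, 0, -0.035], "gripper": 1},
  {"slide": [-9, -49, -30], "twist": [0, 0, -0.035], "gripper": 1},
  {"slide": [-9, -49, -60], "twist": [0, 0, -0.035], "gripper": 1},
  {"slide": [-9, -49, -90], "twist": [0, 0, -0.035], "gripper": 1},
])

```text
t: 6.25
tool_pos: [0.4652, 0.1294, 0.1107]
tool_rot: [0.997, 0.083, -0.0, -0.0]
ft_force: [0.5, 0.4, -2.8]
gripper_width: 0.0388
```

Emit:
move_arm([
  {"slide": [0, 0, -15], "twist": [0, 0, 0], "gripper": 1},
  {"slide": [0, 0, -25], "twist": [0, 0, 0], "gripper": 1},
  {"slide": [0, 0, -31], "twist": [0, 0, 0], "gripper": 1},
  {"slide": [0, 0, -33], "twist": [0, 0, 0], "gripper": 1},
  {"slide": [0, 0, -33], "twist": [0, 0, 0], "gripper": 1},
])

```text
t: 6.88
tool_pos: [0.466, 0.1297, 0.0796]
tool_rot: [0.997, 0.083, 0.0, -0.0]
ft_force: [0.3, 0.2, -3.6]
gripper_width: 0.0395
```

Emit:
move_arm([
  {"slide": [0, 0, -1], "twist": [0, 0, 0], "gripper": 1},
  {"slide": [0, 0, -2], "twist": [0, 0, 0], "gripper": 1},
  {"slide": [0, 0, -2], "twist": [0, 0, 0], "gripper": 1},
])

```text
t: 7.25
tool_pos: [0.4663, 0.1296, 0.0786]
tool_rot: [0.997, 0.083, 0.001, 0.0]
ft_force: [-5.4, -2.7, 27.1]
gripper_width: 0.0394
```

Firm contact with the mat. I ease off 1 mm, release and rise.

Emit:
move_arm([
  {"slide": [0, 0, 1], "twist": [0, 0, 0], "gripper": 1},
  {"slide": [0, 0, 1], "twist": [0, 0, 0], "gripper": 0},
  {"slide": [0, 0, 1], "twist": [0, 0, 0], "gripper": 0},
  {"slide": [0, 0, 1], "twist": [0, 0, 0], "gripper": 0},
  {"slide": [0, 0, 1], "twist": [0, 0, 0], "gripper": 0},
])

```text
t: 7.88
tool_pos: [0.4657, 0.1297, 0.0782]
tool_rot: [0.997, 0.083, -0.0, -0.0]
ft_force: [1.0, 0.6, 1.4]
gripper_width: 0.0852
```

Emit:
move_arm([
  {"slide": [0, 0, 0], "twist": [0, 0, 0], "gripper": 0},
  {"slide": [0, 0, 10], "twist": [0, 0, 0], "gripper": 0},
  {"slide": [0, 0, 40], "twist": [0, 0, 0], "gripper": 0},
  {"slide": [0, 0, 80], "twist": [0, 0, 0], "gripper": 0},
  {"slide": [0, 0, 110], "twist": [0, 0, 0.1], "gripper": 0},
])

```text
t: 8.5
tool_pos: [0.4658, 0.1298, 0.1905]
tool_rot: [0.991, 0.134, 0.001, -0.0]
ft_force: [0.3, 0.5, 0.2]
gripper_width: 0.0856
```

Emit:
move_arm([
  {"slide": [0, 60, 0], "twist": [0, 0, 0.15], "gripper": 0},
  {"slide": [0, 110, 0], "twist": [0, 0, 0.3], "gripper": 0},
  {"slide": [0, 150, 0], "twist": [0, 0, 0.45], "gripper": 0},
  {"slide": [0, 150, 0], "twist": [0, 0, 0.6], "gripper": 0},
  {"slide": [0, 150, 0], "twist": [0, 0, 0.6], "gripper": 0},
])

```text
t: 9.12
tool_pos: [0.4657, 0.2796, 0.1887]
tool_rot: [0.908, 0.42, -0.0, -0.0]
ft_force: [-0.4, -0.4, 0.7]
gripper_width: 0.0859
```

```bash
python3 - <<'E'
from h import *
b,V=cam("top"); a,_=cam("scene")
h=cv2.cvtColor(b["img"],cv2.COLOR_RGB2HSV); m=(h[...,0]>20)&(h[...,0]<35)&(h[...,1]>150)
m[:, :225]=0; m[:,300:]=0
p=V[m]; q=p[(p[:,2]>.07)&(p[:,2]<.1)]
print(len(p),cv2.minAreaRect((q[:,:2]*1000).astype(np.float32)),q.mean(0),np.median(q[:,2]))
save(b,"pics/t3.png")
s=arm.get_state(); print(s["tool_pos"],s["tool_rot"],s["joints"])
E
```

```text
336 ((466.10009765625, 130.01890563964844), (54.1367301940918, 38.66973114013672), 10.258317947387695) [0.4686997  0.12875077 0.09034998] 0.09035966526363604
[0.46596346 0.27905186 0.18865434] [9.08499056e-01 4.17886879e-01 8.37254949e-05 1.19770458e-04] [-0.27721831  0.50675157 -0.50512238  1.85653205  0.31604391  0.85797534
 -1.6467774 ]
```

View pics/t3.png

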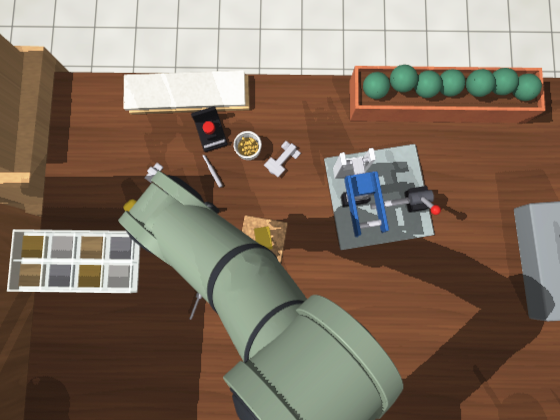

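Saddle is standing on the mat at (466,130), yaw ≈10° (pixel (263,237)), with the mat and bystanders untouched. Regripping across the legs, with the tool y heading at 9.9°.

Emit:
move_arm([
  {"slide": [0, -30, 0], "twist": [0, 0, 0.18], "gripper": 0},
  {"slide": [0, -60, 0], "twist": [0, 0, 0.36], "gripper": 0},
  {"slide": [0, -90, 0], "twist": [0, 0, 0.54], "gripper": 0},
  {"slide": [0, -120, 0], "twist": [0, 0, 0.72], "gripper": 0},
  {"slide": [0.5, -149.5, 0], "twist": [0, 0, 0.878], "gripper": 0},
])

```text
t: 9.85
tool_pos: [0.4662, 0.1285, 0.1886]
tool_rot: [0.642, 0.766, -0.0, 0.0]
ft_force: [0.1, -0.2, 0.8]
gripper_width: 0.0854
```

Emit:
move_arm([
  {"slide": [0, 0, -15], "twist": [0, 0, 0], "gripper": 0},
  {"slide": [0, 0, -45], "twist": [0, 0, 0], "gripper": 0},
  {"slide": [0, 0, -45], "twist": [0, 0, 0], "gripper": 0},
])

```text
t: 10.22
tool_pos: [0.4652, 0.1302, 0.142]
tool_rot: [0.644, 0.765, -0.001, -0.001]
ft_force: [-0.6, 0.3, 0.7]
gripper_width: 0.0857
```

Emit:
move_arm([
  {"slide": [0, 0, -25], "twist": [0, 0, 0], "gripper": 0},
  {"slide": [0, 0, -50], "twist": [0, 0, 0], "gripper": 0},
  {"slide": [0, 0, -75], "twist": [0, 0, 0], "gripper": 0},
  {"slide": [0, 0, -75], "twist": [0, 0, 0], "gripper": 0},
  {"slide": [0, 0, -75], "twist": [0, 0, 0], "gripper": 0.2},
])

```text
t: 10.85
tool_pos: [0.4668, 0.1307, 0.0695]
tool_rot: [0.643, 0.766, 0.0, 0.0]
ft_force: [0.2, 0.6, -0.1]
gripper_width: 0.07
```

Emit:
move_arm([
  {"slide": [0, 0, 0], "twist": [0, 0, 0], "gripper": 1},
  {"slide": [0, 0, 0], "twist": [0, 0, 0], "gripper": 1},
  {"slide": [0, 0, 0], "twist": [0, 0, 0], "gripper": 1},
  {"slide": [0, 0, 0], "twist": [0, 0, 0], "gripper": 1},
], force=50)

```text
t: 11.35
tool_pos: [0.4667, 0.1303, 0.0695]
tool_rot: [0.643, 0.766, 0.001, 0.001]
ft_force: [-4.0, -0.7, 11.8]
gripper_width: 0.0536
```

Gripped at 53.6 mm. Lifting and carrying to above the bar.

Emit:
move_arm([
  {"slide": [0, 0, 15], "twist": [0, 0, 0], "gripper": 1},
  {"slide": [0, 0, 60], "twist": [0, 0, 0], "gripper": 1},
  {"slide": [0, 0, 110], "twist": [0, 0, 0], "gripper": 1},
  {"slide": [0, 0, 160], "twist": [0, 0, 0], "gripper": 1},
  {"slide": [0, 0, 205], "twist": [0, 0, 0], "gripper": 1},
])

```text
t: 11.98
tool_pos: [0.4657, 0.1302, 0.2762]
tool_rot: [0.643, 0.766, 0.0, 0.0]
ft_force: [1.1, -0.6, -2.5]
gripper_width: 0.0533
```

Emit:
move_arm([
  {"slide": [5, -40, 0], "twist": [0, 0, 0], "gripper": 1},
  {"slide": [12, -95, 0], "twist": [0, 0, 0], "gripper": 1},
  {"slide": [18, -150, 0], "twist": [0, 0, 0], "gripper": 1},
  {"slide": [25, -205, 0], "twist": [0, 0, 0], "gripper": 1},
  {"slide": [30.5, -240, 0], "twist": [0, 0, 0], "gripper": 1},
])

```text
t: 12.6
tool_pos: [0.4962, -0.1124, 0.2744]
tool_rot: [0.644, 0.765, -0.0, 0.0]
ft_force: [0.8, 0.5, -3.7]
gripper_width: 0.0536
```

Emit:
move_arm([
  {"slide": [0, -19.5, 0], "twist": [0, 0, 0], "gripper": 1},
  {"slide": [0, -19.5, 0], "twist": [0, 0, 0], "gripper": 1},
  {"slide": [0, -19.5, 0], "twist": [0, 0, 0], "gripper": 1},
])

```text
t: 12.98
tool_pos: [0.4966, -0.1285, 0.2739]
tool_rot: [0.643, 0.766, 0.0, 0.0]
ft_force: [-0.4, 1.1, -3.7]
gripper_width: 0.0534
```

```bash
python3 - <<'E'
from h import *
a,W=cam("scene")
h=cv2.cvtColor(a["img"],cv2.COLOR_RGB2HSV)
m=(h[...,0]>20)&(h[...,0]<35)&(h[...,1]>150); m[:,:120]=0; m[:,250:]=0
p=W[m]; p=p[p[:,2]>.15]; print(len(p),np.round(np.nanpercentile(p,[2,50,98],axis=0)*1000))
m=(h[...,0]>100)&(h[...,0]<125)&(h[...,1]>130); p=W[m]; p=p[p[:,2]>.178]
print("cheek tops",cv2.minAreaRect((p[:,:2]*1000).astype(np.float32)))
cv2.imwrite("pics/s4.png",cv2.resize(a["img"][130:340,60:260],None,fx=2.8,fy=2.8,interpolation=2)[...,::-1])
s=arm.get_state(); print(s["tool_pos"],s["tool_rot"],s["gripper_width"],s["ft_force"])
E
```

```text
1053 [[ 477. -155.  211.]
 [ 520. -143.  246.]
 [ 526. -110.  295.]]
cheek tops ((545.1688842773438, -125.84310913085938), (141.53451538085938, 73.28624725341797), 9.813254356384277)
[ 0.49668847 -0.12836098  0.27386017] [6.42553493e-01 7.66240799e-01 1.92591779e-04 9.97765191e-05] 0.053506256569068746 [-0.26548882  0.35999121 -3.69107613]
```

View pics/s4.png

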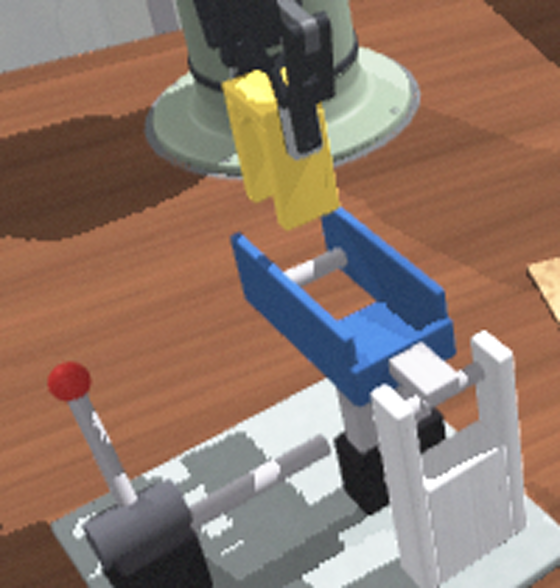

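The saddle is upright above the bar between the blue cheeks (crop (280,150) over the bar at (315,265)), and the lever is still arrested. Top and scene cameras differ by about 3 mm in y, which is inside the 9 mm clearance. Lowering.

Emit:
move_arm([
  {"slide": [0, -1.5, -15], "twist": [0, 0, 0], "gripper": 1},
  {"slide": [0, -1.5, -35], "twist": [0, 0, 0], "gripper": 1},
  {"slide": [0, -1.5, -55], "twist": [0, 0, 0], "gripper": 1},
  {"slide": [0, -1.5, -70], "twist": [0, 0, 0], "gripper": 1},
  {"slide": [0, -1.5, -80], "twist": [0, 0, 0], "gripper": 1},
])

```text
t: 13.65
tool_pos: [0.4966, -0.1305, 0.1923]
tool_rot: [0.643, 0.766, -0.0, -0.0]
ft_force: [-0.4, 0.4, -3.5]
gripper_width: 0.0537
```

Emit:
move_arm([
  {"slide": [0, 0, -12], "twist": [0, 0, 0], "gripper": 1},
  {"slide": [0, 0, -24], "twist": [0, 0, 0], "gripper": 1},
  {"slide": [0, 0, -34], "twist": [0, 0, 0], "gripper": 1},
  {"slide": [0, 0, -40], "twist": [0, 0, 0], "gripper": 1},
  {"slide": [0, 0, -42], "twist": [0, 0, 0], "gripper": 1},
])

```text
t: 14.28
tool_pos: [0.4968, -0.1308, 0.151]
tool_rot: [0.643, 0.766, -0.0, -0.0]
ft_force: [-0.1, -0.2, -1.7]
gripper_width: 0.0531
```

Emit:
move_arm([
  {"slide": [0, 0, -1.5], "twist": [0, 0, 0], "gripper": 1},
  {"slide": [0, 0, -3], "twist": [0, 0, 0], "gripper": 1},
  {"slide": [0, 0, -3], "twist": [0, 0, 0], "gripper": 1},
])

```text
t: 14.65
tool_pos: [0.4967, -0.1309, 0.1485]
tool_rot: [0.643, 0.766, -0.0, 0.0]
ft_force: [-3.6, 1.1, 2.2]
gripper_width: 0.0536
```

Weight has transferred to the bar (TCP z 148.5, against about 147.5 expected). Releasing gently and rising.

Emit:
move_arm([
  {"slide": [0, 0, -0.5], "twist": [0, 0, 0], "gripper": 1},
  {"slide": [0, 0, -0.5], "twist": [0, 0, 0], "gripper": 0},
  {"slide": [0, 0, -0.5], "twist": [0, 0, 0], "gripper": 0},
  {"slide": [0, 0, -0.5], "twist": [0, 0, 0], "gripper": 0},
  {"slide": [0, 0, -0.5], "twist": [0, 0, 0], "gripper": 0},
])

```text
t: 15.28
tool_pos: [0.4969, -0.1309, 0.1478]
tool_rot: [0.643, 0.766, 0.0, 0.0]
ft_force: [-0.4, 0.1, 0.1]
gripper_width: 0.0852
```

Emit:
move_arm([
  {"slide": [0, 0, 15], "twist": [0, 0, 0], "gripper": 0},
  {"slide": [0, 0, 40], "twist": [0, 0, 0], "gripper": 0},
  {"slide": [0, 0, 70], "twist": [0, 0, 0], "gripper": 0},
  {"slide": [0, 0, 100], "twist": [0, 0, 0], "gripper": 0},
  {"slide": [0, 0, 100], "twist": [0, 0, 0], "gripper": 0},
])

```text
t: 15.9
tool_pos: [0.4977, -0.1309, 0.2505]
tool_rot: [0.643, 0.766, 0.001, 0.002]
ft_force: [-0.2, 0.6, -0.3]
gripper_width: 0.0853
```

```bash
cat >> h.py <<'E'
def look(f=None):
    a,W=cam("scene"); h=cv2.cvtColor(a["img"],cv2.COLOR_RGB2HSV); u=np.indices(h.shape[:2])[1]
    m=(h[...,0]>20)&(h[...,0]<35)&(h[...,1]>150)&(u>100)&(u<250)&(W[...,2]>.04)
    p=W[m]*1000; print("saddle",len(p),np.round(np.nanpercentile(p,[2,50,98],axis=0)).tolist())
    t=p[p[:,2]>np.nanpercentile(p[:,2],98)-4]; print(" top",len(t),np.round(t.mean(0),1))
    m=((h[...,0]<6)|(h[...,0]>174))&(h[...,1]>180)&(h[...,2]>100)&(u<200)&(W[...,2]>.1)
    p=W[m]; A=np.c_[2*p,np.ones(len(p))]; s=np.linalg.lstsq(A,(p**2).sum(1),rcond=None)[0]
    ray=p.mean(0)-a["pose"][:3,3]; ray/=np.linalg.norm(ray)
    c=p.mean(0)+ray*8; print("ball",len(p),np.round(c*1000,1))
    O=np.array([580.5,-114.4]); x=np.array([.9854,.1702]); d=(c[:2]*1000-O)@x+30
    print("lever angle",np.arctan2(d,c[2]*1000-70)+.5)
    if f: cv2.imwrite(f,cv2.resize(a["img"][130:340,60:260],None,fx=2.8,fy=2.8,interpolation=2)[...,::-1])
    s=arm.get_state(); print(s["t"],s["tool_pos"],s["gripper_width"],s["ft_force"])
E
python3 -c "
from h import *
look('pics/s5.png')"
```

```text
saddle 254 [[487.0, -156.0, 86.0], [521.0, -124.0, 148.0], [526.0, -112.0, 167.0]]
 top 33 [ 522.7 -129.4  165. ]
ball 123 [-5739.7  -315.9 -4791. ]
lever angle -1.7332090616460833
15.95 [ 0.49707509 -0.13099708  0.24913231] 0.08517982535383603 [-0.10851934  0.11266097 -0.39567216]
```

View pics/s5.png

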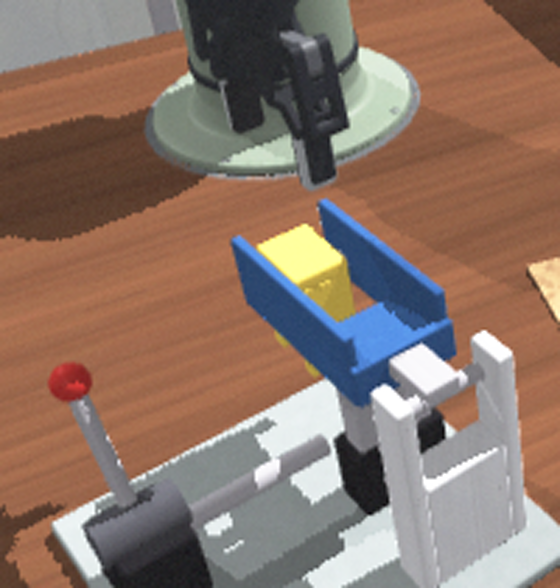

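Saddle sits astride the bar between the cheeks (crop (305,265)) with its top near 168 mm. The lever is arrested with the ball at (70,382). Moving above the ball with fingers straddling it along the stand's x.

Emit:
move_arm([
  {"slide": [10, -40, 0], "twist": [0, 0, 0], "gripper": 0.3},
  {"slide": [20, -85, 0], "twist": [0, 0, 0], "gripper": 0.35},
  {"slide": [30, -130, 0], "twist": [0, 0, 0], "gripper": 0.35},
  {"slide": [37, -162, 0], "twist": [0, 0, 0], "gripper": 0.35},
  {"slide": [37, -162, 0], "twist": [0, 0, 0], "gripper": 0.35},
])

```text
t: 16.58
tool_pos: [0.5332, -0.295, 0.2466]
tool_rot: [0.644, 0.765, -0.0, -0.001]
ft_force: [0.3, 1.4, 0.1]
gripper_width: 0.0557
```

```bash
sed -i 's/(W\[...,2\]>.1)$/(W[...,2]>.1)\&(W[...,2]<.25)/' h.py; python3 -c "
from h import *
look('pics/s6.png')
b,V=cam('top'); h=cv2.cvtColor(b['img'],cv2.COLOR_RGB2HSV)
z=np.load('d0.npz'); h=cv2.cvtColor(z['a'],cv2.COLOR_RGB2HSV); W=z['W']; m=((h[...,0]<6)|(h[...,0]>174))&(h[...,1]>180)&(h[...,2]>120)&(W[...,2]>.15)&(W[...,2]<.2); m[:,:410]=0
p=W[m]; print(len(p),p.mean(0),p.min(0),p.max(0))"
```

```text
saddle 253 [[484.0, -155.0, 86.0], [521.0, -125.0, 149.0], [525.0, -112.0, 166.0]]
 top 36 [ 522.3 -128.6  164.6]
ball 93 [-5727.8  -332.5 -4805.9]
lever angle -1.7353901082541374
16.625 [ 0.53333047 -0.29318868  0.24686095] 0.05544534305090419 [-0.42540035  1.2603933  -0.14516877]
72 [ 0.53198204 -0.28904808  0.16578963] [ 0.52208639 -0.30189462  0.15826502] [ 0.54449174 -0.27909214  0.17120122]
```

View pics/s6.png

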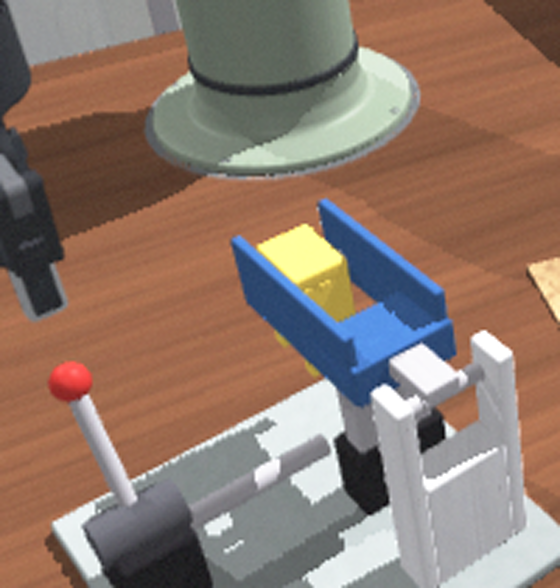

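Fingers hang above the ball (front fingertip at crop (40,300), ball at (70,382)), which matches the projection for x=533. The top view gives the ball at (532,−290), agreeing with the model. Descending to straddle it.

Emit:
move_arm([
  {"slide": [-1, 2, -20], "twist": [0, 0, 0], "gripper": 0.35},
  {"slide": [-1, 2, -40], "twist": [0, 0, 0], "gripper": 0.35},
  {"slide": [-1, 2, -60], "twist": [0, 0, 0], "gripper": 0.35},
  {"slide": [-1, 2, -78], "twist": [0, 0, 0], "gripper": 0.35},
  {"slide": [-1, 2, -88], "twist": [0, 0, 0], "gripper": 0.35},
])

```text
t: 17.3
tool_pos: [0.5325, -0.2906, 0.1584]
tool_rot: [0.643, 0.766, -0.0, -0.001]
ft_force: [-0.7, -0.5, 0.3]
gripper_width: 0.0557
```

```bash
sed -i 's/ray\*8;/ray*.008;/' h.py; python3 -c "
from h import *
look('pics/s7.png')"
```

```text
saddle 256 [[482.0, -156.0, 85.0], [521.0, -125.0, 148.0], [525.0, -112.0, 167.0]]
 top 33 [ 520.9 -128.9  165. ]
ball 29 [ 534.3 -302.   157.9]
lever angle 0.0050778283977146454
17.35 [ 0.53220945 -0.29054779  0.15769695] 0.05539862785740351 [-1.07270884 -0.42886608 -2.13152081]
```

Emit:
move_arm([
  {"slide": [9.9, 1.7, 1], "twist": [0, 0, 0], "gripper": 0.35},
  {"slide": [19.7, 3.4, 3], "twist": [0, 0, 0], "gripper": 0.35},
  {"slide": [30, 5, 5], "twist": [0, 0, 0], "gripper": 0.35},
  {"slide": [39.4, 6.8, 7], "twist": [0, 0, 0], "gripper": 0.35},
  {"slide": [49.3, 8.5, 8], "twist": [0, 0, 0], "gripper": 0.35},
])

```text
t: 17.98
tool_pos: [0.5828, -0.2822, 0.1681]
tool_rot: [0.643, 0.766, 0.0, 0.0]
ft_force: [-2.1, 0.5, 3.6]
gripper_width: 0.0556
```

Emit:
move_arm([
  {"slide": [9.9, 1.7, 0], "twist": [0, 0, 0], "gripper": 0.35},
  {"slide": [19.7, 3.4, 0], "twist": [0, 0, 0], "gripper": 0.35},
  {"slide": [30, 5, -2], "twist": [0, 0, 0], "gripper": 0.35},
  {"slide": [39.4, 6.8, -4], "twist": [0, 0, 0], "gripper": 0.35},
  {"slide": [49.3, 8.5, -6], "twist": [0, 0, 0], "gripper": 0.35},
])

```text
t: 18.6
tool_pos: [0.6319, -0.2737, 0.1614]
tool_rot: [0.643, 0.766, -0.0, -0.0]
ft_force: [-2.4, -0.2, -2.4]
gripper_width: 0.0556
```

```bash
python3 -c "
from h import *
look('pics/s7.png')"
```

```text
saddle 217 [[488.0, -156.0, 69.0], [522.0, -124.0, 135.0], [530.0, -112.0, 152.0]]
 top 35 [ 521.4 -128.6  150.1]
ball 43 [ 616.6 -286.7  161.6]
lever angle 0.8767727778185793
18.65 [ 0.63275898 -0.27317148  0.16111301] 0.05517578253696437 [-0.78562092 -0.07755389  0.19994255]
```

Beam has sagged about 15 mm and the lever reads 0.88. Pushing to the stop.

Emit:
move_arm([
  {"slide": [5, 0.9, -1], "twist": [0, 0, 0], "gripper": 0.35},
  {"slide": [9, 1.5, -2], "twist": [0, 0, 0], "gripper": 0.35},
  {"slide": [12, 2, -2], "twist": [0, 0, 0], "gripper": 0.35},
])

```text
t: 19.02
tool_pos: [0.642, -0.2722, 0.1592]
tool_rot: [0.643, 0.766, -0.001, -0.001]
ft_force: [-19.9, -0.2, 3.8]
gripper_width: 0.0551
```

```bash
python3 -c "
from h import *
look('pics/s7.png')"
```

```text
saddle 221 [[487.0, -156.0, 69.0], [522.0, -124.0, 136.0], [530.0, -112.0, 152.0]]
 top 32 [ 521.3 -128.6  150.9]
ball 42 [ 626.  -285.1  155.5]
lever angle 0.9915597044606546
19.075 [ 0.64182808 -0.2721916   0.15915247] 0.055430455094763145 [-14.10157786   0.36140755   3.76591971]
```

Lever is at its stop (0.99 rad, 14 N). Backing off to centre, rising clear and waiting.

Emit:
move_arm([
  {"slide": [-9, -1.5, 0], "twist": [0, 0, 0], "gripper": 0.35},
  {"slide": [-18, -3, 0], "twist": [0, 0, 0], "gripper": 0.35},
  {"slide": [-18, -3, 25], "twist": [0, 0, 0], "gripper": 0.35},
  {"slide": [-18, -3, 60], "twist": [0, 0, 0], "gripper": 0.35},
  {"slide": [-18, -3, 90], "twist": [0, 0, 0], "gripper": 0.35},
])

```text
t: 19.7
tool_pos: [0.6253, -0.275, 0.2514]
tool_rot: [0.643, 0.766, 0.0, 0.001]
ft_force: [-0.8, 0.2, 0.4]
gripper_width: 0.055
```

Emit:
move_arm([
  {"slide": [0, 0, 0], "twist": [0, 0, 0], "gripper": 0.35},
  {"slide": [0, 0, 0], "twist": [0, 0, 0], "gripper": 0.35},
  {"slide": [0, 0, 0], "twist": [0, 0, 0], "gripper": 0.35},
  {"slide": [0, 0, 0], "twist": [0, 0, 0], "gripper": 0.35},
  {"slide": [0, 0, 0], "twist": [0, 0, 0], "gripper": 0.35},
])

```text
t: 20.32
tool_pos: [0.6253, -0.2748, 0.2494]
tool_rot: [0.643, 0.766, -0.0, -0.0]
ft_force: [-0.6, 0.3, 0.8]
gripper_width: 0.0552
```

Emit:
move_arm([
  {"slide": [0, 0, 0], "twist": [0, 0, 0], "gripper": 0.35},
  {"slide": [0, 0, 0], "twist": [0, 0, 0], "gripper": 0.35},
  {"slide": [0, 0, 0], "twist": [0, 0, 0], "gripper": 0.35},
  {"slide": [0, 0, 0], "twist": [0, 0, 0], "gripper": 0.35},
  {"slide": [0, 0, 0], "twist": [0, 0, 0], "gripper": 0.35},
])

```text
t: 20.95
tool_pos: [0.6254, -0.2749, 0.2498]
tool_rot: [0.643, 0.766, -0.0, 0.0]
ft_force: [0.4, -0.6, -0.2]
gripper_width: 0.0555
```

```bash
python3 -c "
from h import *
look('pics/s7.png')"
```

```text
saddle 219 [[487.0, -155.0, 68.0], [522.0, -124.0, 135.0], [531.0, -112.0, 152.0]]
 top 37 [ 521.5 -128.6  150.1]
ball 107 [ 627.7 -279.5  155.4]
lever angle 1.0159137765180721
21.0 [ 0.62533587 -0.27488316  0.24980603] 0.05559844280454029 [0.29005082 0.51379864 1.23305607]
```

View pics/s7.png

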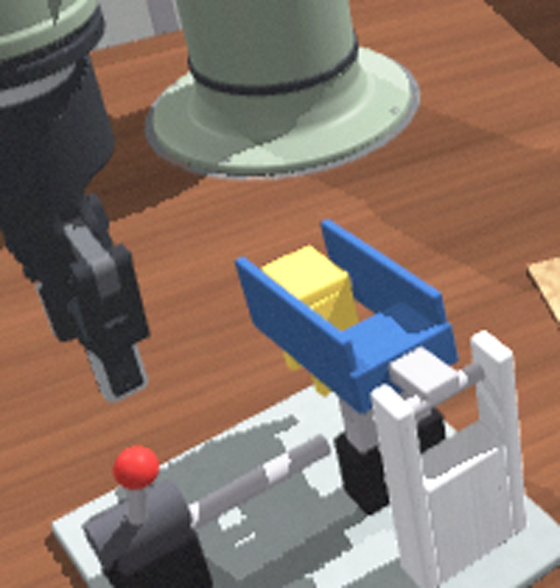

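Lever is fully released and the beam sags with the saddle hanging upright (crop (310,280)); the gripper is clear of the ball. Checking the sag angle before swinging back.

```bash
python3 - <<'E'
from h import *
z=np.load("d0.npz")
O=np.array([.5805,-.1144]);x=np.array([.9854,.1702]);y=np.array([-.1702,.9854])
def f(img,W):
    h=cv2.cvtColor(img,cv2.COLOR_RGB2HSV); m=(h[...,0]>100)&(h[...,0]<125)&(h[...,1]>130)&(W[...,2]>.1)
    p=W[m]; s=(p[:,:2]-O)@x; out=[]
    t=(p[:,:2]-O)@y
    for k in np.arange(-.095,.03,.01):
        for g in (1,-1):
            q=p[(abs(s-k)<.005)&(t*g>.025)&(abs(t)<.045)&(W[m][:,2]<.2)]
            if len(q)>4: out.append((k,np.percentile(q[:,2],95)))
    out=np.array(out); return np.polyfit(out[:,0],out[:,1],1)[0],len(out)
c,V=cam("scene"); print("scene",f(z["b"],z["V"]),f(c["img"],V))
c,W=cam("top"); print("top",f(z["a"],z["W"]),f(c["img"],W)); print(arm.get_state()["t"])
E
```

```text
scene (np.float64(0.00011233136142462783), 26) (np.float64(0.12113209810111719), 26)
top (np.float64(-0.005781841881644655), 26) (np.float64(0.12023913240384233), 26)
21.1
```

Sag is 0.12 rad in both cameras (0.00 before). Waiting half a second more, then descending over the ball.

Emit:
move_arm([
  {"slide": [0, 0, 0], "twist": [0, 0, 0], "gripper": 0.35},
  {"slide": [0, 0, 0], "twist": [0, 0, 0], "gripper": 0.35},
  {"slide": [0, 0, 0], "twist": [0, 0, 0], "gripper": 0.35},
  {"slide": [0, 0, 0], "twist": [0, 0, 0], "gripper": 0.35},
])

```text
t: 21.6
tool_pos: [0.6254, -0.2748, 0.2498]
tool_rot: [0.643, 0.766, -0.0, -0.0]
ft_force: [0.4, 0.1, -1.5]
gripper_width: 0.0554
```

Emit:
move_arm([
  {"slide": [1, 0, -20], "twist": [0, 0, 0], "gripper": 0.35},
  {"slide": [1, 0, -40], "twist": [0, 0, 0], "gripper": 0.35},
  {"slide": [1, 0, -60], "twist": [0, 0, 0], "gripper": 0.35},
  {"slide": [1, 0, -80], "twist": [0, 0, 0], "gripper": 0.35},
  {"slide": [1, 0, -91], "twist": [0, 0, 0], "gripper": 0.35},
])

```text
t: 22.22
tool_pos: [0.626, -0.2747, 0.157]
tool_rot: [0.643, 0.766, -0.0, -0.001]
ft_force: [0.9, -0.2, 0.8]
gripper_width: 0.0555
```

Emit:
move_arm([
  {"slide": [-9.9, -1.7, 1], "twist": [0, 0, 0], "gripper": 0.35},
  {"slide": [-19.7, -3.4, 3], "twist": [0, 0, 0], "gripper": 0.35},
  {"slide": [-30, -5, 5], "twist": [0, 0, 0], "gripper": 0.35},
  {"slide": [-39.4, -6.8, 7], "twist": [0, 0, 0], "gripper": 0.35},
  {"slide": [-49.3, -8.5, 8], "twist": [0, 0, 0], "gripper": 0.35},
])

```text
t: 22.85
tool_pos: [0.5775, -0.2836, 0.1686]
tool_rot: [0.643, 0.766, 0.001, 0.002]
ft_force: [4.0, 0.2, 3.2]
gripper_width: 0.0558
```

Emit:
move_arm([
  {"slide": [-9.9, -1.7, 0], "twist": [0, 0, 0], "gripper": 0.35},
  {"slide": [-19.7, -3.4, 0], "twist": [0, 0, 0], "gripper": 0.35},
  {"slide": [-30, -5, -2], "twist": [0, 0, 0], "gripper": 0.35},
  {"slide": [-39.4, -6.8, -4], "twist": [0, 0, 0], "gripper": 0.35},
  {"slide": [-49.3, -8.5, -6], "twist": [0, 0, 0], "gripper": 0.35},
])

```text
t: 23.48
tool_pos: [0.5271, -0.2919, 0.1605]
tool_rot: [0.643, 0.766, 0.0, -0.0]
ft_force: [4.9, 0.3, -0.7]
gripper_width: 0.0556
```

```bash
python3 -c "
from h import *
look('pics/s8.png')"
```

```text
saddle 240 [[485.0, -155.0, 80.0], [521.0, -124.0, 144.0], [525.0, -112.0, 161.0]]
 top 35 [ 522.  -128.4  159.7]
ball 14 [ 541.4 -301.9  161.3]
lever angle 0.0829086164176106
23.525 [ 0.52582225 -0.29231309  0.16014141] 0.055436827544770285 [2.29627214 0.22120471 0.6614327 ]
```

Not fully back yet. Pushing on to the arrest stop.

Emit:
move_arm([
  {"slide": [-5, -0.9, -1], "twist": [0, 0, 0], "gripper": 0.35},
  {"slide": [-9, -1.5, -2], "twist": [0, 0, 0], "gripper": 0.35},
  {"slide": [-12, -2, -2], "twist": [0, 0, 0], "gripper": 0.35},
])

```text
t: 23.9
tool_pos: [0.5157, -0.2938, 0.1587]
tool_rot: [0.643, 0.766, 0.0, -0.0]
ft_force: [6.1, 0.7, -1.4]
gripper_width: 0.0552
```

```bash
python3 -c "
from h import *
look('pics/s8.png')"
```

```text
saddle 252 [[482.0, -155.0, 88.0], [521.0, -124.0, 150.0], [525.0, -111.0, 168.0]]
 top 35 [ 521.8 -130.3  166.3]
ball 13 [ 529.4 -303.8  156.1]
lever angle -0.048404798325847764
23.95 [ 0.51559271 -0.2938263   0.15875283] 0.05560244920717308 [ 5.34523257 -0.06120217  0.39739217]
```

Emit:
move_arm([
  {"slide": [-2, -0.3, 0], "twist": [0, 0, 0], "gripper": 0.35},
  {"slide": [-3, -0.5, 0], "twist": [0, 0, 0], "gripper": 0.35},
])

```text
t: 24.2
tool_pos: [0.5147, -0.2939, 0.1593]
tool_rot: [0.643, 0.766, 0.001, 0.002]
ft_force: [19.0, 1.0, -7.8]
gripper_width: 0.0555
```

At the stop (19 N). Backing off to centre, rising clear and checking.

Emit:
move_arm([
  {"slide": [9, 1.5, 0], "twist": [0, 0, 0], "gripper": 0.35},
  {"slide": [18, 3, 0], "twist": [0, 0, 0], "gripper": 0.35},
  {"slide": [18, 3, 25], "twist": [0, 0, 0], "gripper": 0.35},
  {"slide": [18, 3, 60], "twist": [0, 0, 0], "gripper": 0.35},
  {"slide": [18, 3, 100], "twist": [0, 0, 0], "gripper": 0.35},
])

```text
t: 24.82
tool_pos: [0.5305, -0.2911, 0.2594]
tool_rot: [0.643, 0.766, -0.0, -0.001]
ft_force: [-0.1, -0.5, 0.3]
gripper_width: 0.0556
```

Emit:
move_arm([
  {"slide": [0, 0, 0], "twist": [0, 0, 0], "gripper": 0.35},
  {"slide": [0, 0, 0], "twist": [0, 0, 0], "gripper": 0.35},
  {"slide": [0, 0, 0], "twist": [0, 0, 0], "gripper": 0.35},
  {"slide": [0, 0, 0], "twist": [0, 0, 0], "gripper": 0.35},
])

```text
t: 25.32
tool_pos: [0.5306, -0.2913, 0.2581]
tool_rot: [0.643, 0.766, -0.0, -0.001]
ft_force: [0.4, -0.7, 0.2]
gripper_width: 0.0557
```

```bash
python3 -c "
from h import *
look('pics/s9.png')"
```

```text
saddle 255 [[482.0, -155.0, 88.0], [521.0, -124.0, 149.0], [525.0, -111.0, 168.0]]
 top 39 [ 520.9 -131.4  166.3]
ball 98 [ 532.8 -295.9  155.2]
lever angle -0.01241073569905693
25.375 [ 0.53063571 -0.2912479   0.25823395] 0.05539301664260565 [-0.534922    0.48914032  0.58964255]
```

View pics/s9.png

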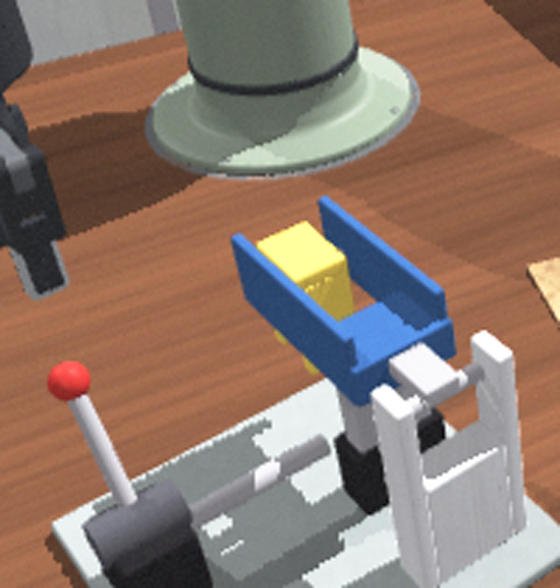

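The lever is back with its ball at (68,380), the same place as before, the beam is level, the saddle is astride the bar and the gripper is clear. Handing in.

```bash
python3 -c "
from station import arm
print(arm.close_job())"
```

```text
the job is handed in; nothing more can be done
None
```

I ran the whole load test and handed it in at about 25 s of the 72 s allowed; the hand-in reported no verdict.

1. **Mat:** I lifted the saddle out of the rack across its width and stood it on the mat. It measured about 1 mm from the mat's centre and was let go.
2. **Bar:** I gripped it again across its legs and draped it over the bar while the beam was arrested.
3. **Release:** I pushed the lever to its far stop, where it read about 1.0 rad. Both cameras put the sag at 0.12 rad, and it hung untouched for about 2 s.
4. **Return:** I pushed the lever back to its arrest stop.

**Last checks:** the lever reads about −0.01 rad and the saddle's top is back at its earlier height, so the beam is level again. The saddle is still astride the bar and the gripper is clear of everything.

**Disagreements and gaps:**
- **Camera offset:** the scene camera placed things about 3–6 mm further to −y than the top camera. I worked mainly from the top camera, and the fit had 9 mm to spare.
- **Bystanders:** I checked these only by eye in the earlier pictures, where none had moved. I did not measure them at the end.

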